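Set the red channel of a crowded mixer and flag it

TASK

On the sloped mixer, pull the red fader fully down, turn the red knob until its white pointer points at the yellow mark beside it, and only then push the red fader fully up. Then take the green tally block from the mat and stand it upright, centred on the white square on the deck behind the red channel, to flag that channel as set. Touch none of the other channels' knobs and faders, and leave the other things on the table where they are.

Things in the scene. Friction and masses are not known exactly. Their poses are not given: they have to be found in the camera images.
- red_knob (a joint): angle of the red knob (rad, 0 to 4.7): grows as the knob is turned clockwise seen by someone looking at the panel; at 2.35 its pointer points straight up the slope. Light friction (0.03 N m), stays where it is left
- red_knob_top (a point): centre of the red knob's top face. The knob is a plain round cylinder 25 mm across, rising 27 mm square from the sloped panel. z = the knob's axis, away from the panel (the panel slopes 28 degrees from level, rising away from the robot, so z leans 28 degrees from vertical back to the robot's side); x and y turn with the knob; the pointer, a white line from the centre of the top face to its rim and down the side, lies 2.35 rad (134.6 degrees) from x towards y
- mark (a joint): angle at which the yellow mark stands, on the same scale as red_knob: the pointer points at the mark when the two values are equal. The mark is only a sign, nothing can move it
- yellow_mark (a point): the yellow mark, a flat 10 x 7 mm dash on the panel just outside the red knob, 19.5 mm from its axis; its axes are parallel to those of red_knob_top when the pointer points at it
- red_fader (a joint): position of the red fader (m): 0 fully down (stop, at the robot's end of its slot), 0.060 fully up (stop). Slides along the slope with 1.6 N of friction and stays where it is left
- red_fader_top (a point): centre of the red fader cap's top. The cap is 26 mm long up the slope, 14 mm wide across and rises 26 mm from the panel (its underside clears the panel by 2 mm); white line across its top. x = up the slope, the way it slides to go up; y = level, across the channels; z = away from the panel
- red_square (a point): centre of the white 36 mm square on the level deck at the top of the red channel, just behind its slope; z up, x away from the robot, square to the channel (54 mm wide). The deck is 124 mm above the table, 77 mm deep; the square's centre lies about 78 mm behind and 21 mm above where the knob's axis meets the panel
- console: the mixer, 254 mm deep, 302 mm wide, 128 mm high, with wooden cheeks 14 mm thick; fixed. Origin centre of its underside, x to its back. Five channels, 54 mm apart, side by side between the cheeks, in any order; each has a fader low on the slope and a knob 155 mm up the slope from the panel's front edge (fader slot: 35 to 95 mm)
- tally_green: green tally block, 60 g: a 28 x 28 x 12 mm foot with an upright fin on it, 24 mm long (x) by 12 mm thick (y), top 42 mm above the underside. Origin centre of its underside, z up. It stands on a 3 mm rubber mat on the table to the robot's right
- tally_yellow: yellow block of the same shape beside the green one, on the mat; leave alone
- tally_blue: blue block of the same shape on the mat; leave alone. The three stand 75 mm apart in a row, in any order
- flask: white flask, 60 mm across, 170 mm high, on the left; origin centre of underside; leave alone
- torch: blue and yellow torch lying on the left, 115 mm long, 35 mm high; origin centre of underside; leave alone
- tape: yellow tape roll lying flat on the left, 90 mm across, 24 mm high; origin centre of underside; leave alone
- driver: screwdriver lying at the left; leave alone
- adapter: black power brick 90 x 50 x 32 mm at the right; origin centre of underside; leave alone
- blue_knob: blue knob of a neighbouring channel, same size as the red one; origin where its axis meets the panel, z along the axis; not to be touched
- blue_fader: blue fader of a neighbouring channel, same size as the red one; origin on the panel under the cap's centre, x up the slope; not to be touched
- white_knob: white knob of a neighbouring channel, same size as the red one; origin where its axis meets the panel, z along the axis; not to be touched
- white_fader: white fader of a neighbouring channel, same size as the red one; origin on the panel under the cap's centre, x up the slope; not to be touched
- grey_knob: grey knob of a neighbouring channel, same size as the red one; origin where its axis meets the panel, z along the axis; not to be touched
- grey_fader: grey fader of a neighbouring channel, same size as the red one; origin on the panel under the cap's centre, x up the slope; not to be touched
- orange_knob: orange knob of a neighbouring channel, same size as the red one; origin where its axis meets the panel, z along the axis; not to be touched
- orange_fader: orange fader of a neighbouring channel, same size as the red one; origin on the panel under the cap's centre, x up the slope; not to be touched
There are look-alikes about, which are no part of the job. Of the things like the tally_green, leave any that is orange or pink; of the rest the smaller one is meant.

How it is judged:
On the way, in this order (a step that is already met when the one before it is completed fails the run):
1. the red fader is fully down (within 4 mm of its lower stop) (value of joint red_fader below 0.004 m), for 0.2 s.
2. the red knob's pointer is at the yellow mark (within 8 degrees) with the fader still down (angle between the x axis of red_knob_top and the x axis of yellow_mark, either way round below 0.14 rad and value of joint red_fader below 0.004 m), for 0.2 s.
3. the red fader is fully up (within 4 mm of its upper stop) with the knob still at its mark (angle between the x axis of red_knob_top and the x axis of yellow_mark, either way round below 0.14 rad and value of joint red_fader above 0.056 m), for 0.2 s.
4. the green tally stands on the white square of the red channel (horizontal distance between tally_green and red_square below 0.012 m and angle between tally_green's own z axis and vertical below 0.1 rad and z of tally_green in the frame of red_square between -0.004 and 0.004 m and linear speed of tally_green below 0.02 m/s), for 0.2 s.
At the end, for the whole second after the job is handed in: the red knob's pointer within 0.14 rad (8 degrees) of the yellow mark; the red fader within 4 mm of its upper stop; the green tally upright (within 0.1 rad), at rest on the deck, its centre within 12 mm of the white square's centre (all of step 3 and all of step 4); the robot touches nothing.
It fails at once if a knob or fader of another channel is touched (over 1 N) (contact force between any of blue_knob, blue_fader, white_knob, white_fader, grey_knob, grey_fader, orange_knob, orange_fader and anything else above 1 N).
It fails at once if another thing on the table is moved by more than 15 mm (distance of any of tally_yellow, tally_blue, flask, torch, tape, driver, adapter from where it was at the start of the episode above 0.015 m).
It also fails if it takes over 67 s, if anything falls off the work surface, if the arm or the gripper's body presses on something with over 40 N, if the wrist force passes 120 N, or if a joint passes its speed limit or range.

ROBOT

A 6-joint arm with a two-finger parallel gripper is mounted at the origin on the work surface. World frame = base frame: x ahead of the robot, y to its left, z up, the work surface at z = 0. Lengths are in m, angles in rad, forces in N, time in s.
With the tool pointing down it reaches from about 0.35 to 0.85 m from the base axis. Payload 8.1 kg.
Tool frame: the origin (TCP) lies where the fingers leave the gripper's body, on its centre line; the fingertips stand 84 mm ahead of it and the grasp point (between the pads) lies 65 mm ahead of it; z points along the fingers, y is the line along which they close (so a half turn about z gives the same grasp; the last joint's range is limited). The gripper opens to 93 mm and grips with 3 to 60 N. Pads are 15 mm wide; open, the fingers measure 128 mm over their backs; the gripper's body (75 mm by 188 mm) begins 65 mm behind the grasp point.
Start: joints at [1.246, 0.13, 1.488, -0, 1.523, -0.085], TCP at [0.142, 0.583, 0.303] pointing down, gripper open.
Joint ranges: [-2.96, 2.96], [-0.89, 2.26], [0.02, 2.5], [-1.34, 4.48], [0, 2.73], [-2.66, 2.66]. Speed limits (rad/s): [2.39, 2.39, 2.79, 3.14, 3.14, 3.14].

INTERFACE

Orientations are given as a rotation vector (axis times angle).
In Python, from plant import robot gives the robot as it stands.
- The arm moves only by the shell command python3 -m jog 'ROWS' [FORCE]. ROWS is text: rows parted by semicolons, each of 5 numbers parted by spaces: the opening, from 0 (shut) to 1 (fully open), then the shift along the tool's x, y, z in m, then the turn about the tool's z in degrees. A call has 1 to 10 rows; each row shifts and turns the commanded pose from where the row before left it, along the tool's axes as they then stand; what a row does not reach is not made up. A row lasts 1/12 s, in which the tool goes at most 41.7 mm and 7.16 degrees, less where a joint would pass 70% of its speed; a pose out of reach is approached as far as the arm can. A call with a gripper value outside its range is refused whole. The fingers move at their own pace and stop on an object; FORCE is the grip in N (left out, the last holds). Time passes only in rows, so rows that do not move let the fingers close. It gives the time, the measured TCP pose, the force, the opening and the grip force at its end, in the units of the state.
- robot.read_state(): the state, without advancing time (a new reading comes with each control period).
- robot.read_camera(name): name is "scene" or "side" or "wrist"; returns a dict with "color" (420x560x3 uint8, red, green, blue), "intrinsics" (3x3 intrinsics, pixels), "pose" (4x4, takes a point from camera to world coordinates); the wrist camera has in their place "tool_from_camera" (4x4, takes a point from camera to tool coordinates, whose origin is the TCP and whose axes are the flange's). Camera axes: x right, y down, z forward; pixel columns grow to the right and rows downward; lengths in m; the calibration is good to about 2 mm. A picture is of the moment at which its call begins: read the wrist's pose just before it. There is no depth.
- robot.close_job(): hands the job in; it is judged then, once.
The state is a dict: "t": time; "q": joint angles; "dq": joint speeds; "joint_torque": joint torques, N m; "tool_pos": TCP position; "orientation": TCP orientation; "force": force on the tool from outside, world axes, zero at the start; "wrist_torque": the same for the moment, N m; "opening": finger opening in m; "gripper_force": force on a finger pad.
Only numpy, scipy, OpenCV 4.12 (cv2) and the standard library are available. Lean on these libraries where they do the work, as an engineer would, in place of code of your own. Each camera call takes 0.05 s, during which the arm holds its last target. There are 200 camera calls.

## Working session

There is one attempt and no reset: what is moved stays moved. The work goes in short steps, Python scripts to look and compute and a shell command to move; the robot and the scene stay as the last step left them, time stands still between calls to the robot, and variables do not carry over. Pictures are saved under pics/ and viewed, at most 10 in all, crops included, and the job is handed in when it is done.

```bash
mkdir -p pics; ls
cat > h.py <<'E'
import numpy as np, cv2
from plant import robot
from scipy.spatial.transform import Rotation as R
def cam(n):
    s=robot.read_state(); c=robot.read_camera(n)
    if n=="wrist":
        T=np.eye(4);T[:3,:3]=R.from_rotvec(s["orientation"]).as_matrix();T[:3,3]=s["tool_pos"]
        c["pose"]=T@np.array(c["tool_from_camera"])
    return c
def save(c,n): cv2.imwrite(n,np.ascontiguousarray(c["color"][:,:,::-1]))
def ray(c,uv):
    d=np.linalg.inv(c["intrinsics"])@[uv[0],uv[1],1]; P=np.array(c["pose"])
    return P[:3,3],P[:3,:3]@(d/np.linalg.norm(d))
def plane(c,uv,p0,n=(0,0,1)):
    o,d=ray(c,uv); n=np.array(n); return o+d*(n@(np.array(p0)-o))/(n@d)
def proj(c,X):
    P=np.linalg.inv(c["pose"]); x=P[:3,:3]@X+P[:3,3]; u=c["intrinsics"]@x; return u[:2]/u[2]
E
python3 - <<'E'
from h import *
for n in("scene","side"):
    c=cam(n);save(c,f"pics/{n}0.png");print(n,c["intrinsics"],c["pose"])
print(robot.read_state())
E
```

```text
pics
scene [[418.02927564   0.         276.64035665]
 [  0.         418.02927564 203.9814692 ]
 [  0.           0.           1.        ]] [[-0.2319372   0.59990425 -0.76571537  1.54522719]
 [ 0.97272667  0.14075659 -0.18436489  0.21659402]
 [-0.00282179 -0.78759284 -0.61618955  0.90340255]
 [ 0.          0.          0.          1.        ]]
side [[396.34118002   0.         280.77931415]
 [  0.         396.34118002 211.33882832]
 [  0.           0.           1.        ]] [[ 0.95685928 -0.14956273  0.24910099  0.29390718]
 [-0.29018672 -0.5348899   0.7935266  -0.86931908]
 [ 0.0145596  -0.83157909 -0.55521548  0.69775318]
 [ 0.          0.          0.          1.        ]]
{'t': 0.1, 'q': array([ 1.24557319e+00,  1.31108775e-01,  1.48918821e+00,  2.98847798e-05,
        1.52298234e+00, -8.53868025e-02]), 'dq': array([-9.85690006e-05, -1.33998099e-03, -2.65186044e-03, -5.65130072e-05,
       -2.73218975e-04,  1.11111554e-03]), 'joint_torque': array([ 9.46767723e-04, -5.61332595e+01, -4.93098092e+01,  7.70284468e-02,
        2.88082362e-02, -1.59574472e-05]), 'tool_pos': array([0.14236759, 0.58247754, 0.30176861]), 'orientation': array([-3.75789263e-01, -3.11865936e+00,  2.58390401e-03]), 'force': array([-0.90405449,  0.66286919,  0.03217464]), 'wrist_torque': array([-0.01548243,  0.03307026, -0.02734564]), 'gripper_force': 0.0, 'opening': 0.09276651786349123}
```

View pics/scene0.png

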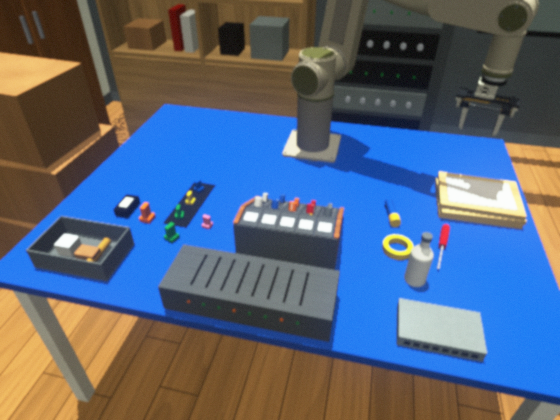

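View pics/side0.png

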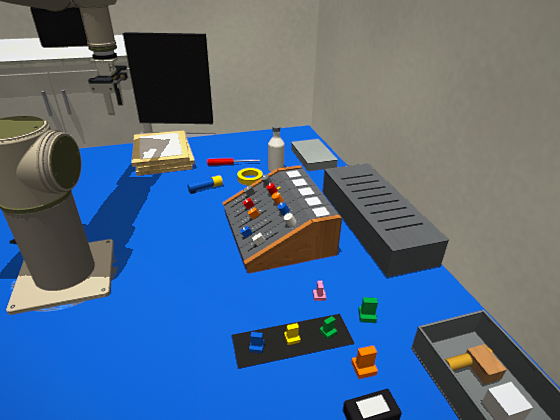

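The side view shows the console with the green tally on the mat at about (328,327) and a larger green look-alike off the mat at (369,309). The red knob is at about (270,188) and the red fader at about (248,203). The scene view shows the five deck squares at about (250–325, 217–229), and is blurred.

Run:
```python
from h import *
c=cam("scene")
for uv in [(251,217),(325,229),(271,220),(307,226)]: print("sq",plane(c,uv,[0,0,.124]).round(3))
s=cam("side")
for uv in [(293,174),(320,211),(270,188),(248,203)]: print("side",plane(s,uv,[0,0,.124]).round(3))
print("green",plane(s,(328,332),[0,0,.003]).round(3))
w=cam("wrist");print(w["intrinsics"],w["tool_from_camera"])
st=robot.read_state();print(R.from_rotvec(st["orientation"]).as_matrix().round(3))
i=cv2.resize(s["color"][150:290,200:350],None,fx=4,fy=4,interpolation=cv2.INTER_CUBIC);save({"color":i},"pics/s1.png")
```

```text
sq [ 0.654 -0.075  0.124]
sq [0.657 0.142 0.124]
sq [ 0.653 -0.015  0.124]
sq [0.656 0.091 0.124]
side [0.646 0.136 0.124]
side [ 0.651 -0.075  0.124]
side [0.557 0.074 0.124]
side [0.478 0.013 0.124]
green [ 0.567 -0.356  0.003]
[[291.3650329    0.         277.36858661]
 [  0.         291.3650329  216.06283628]
 [  0.           0.           1.        ]] [[ 3.87609981e-04 -9.65414661e-01 -2.60718971e-01  7.14567141e-02]
 [ 9.99999694e-01  1.96942791e-04  7.57437804e-04  9.01929801e-05]
 [-6.79894840e-04 -2.60719184e-01  9.65414442e-01 -8.18670974e-02]
 [ 0.00000000e+00  0.00000000e+00  0.00000000e+00  1.00000000e+00]]
[[-0.971  0.237 -0.   ]
 [ 0.237  0.971 -0.001]
 [ 0.    -0.001 -1.   ]]
```

View pics/s1.png

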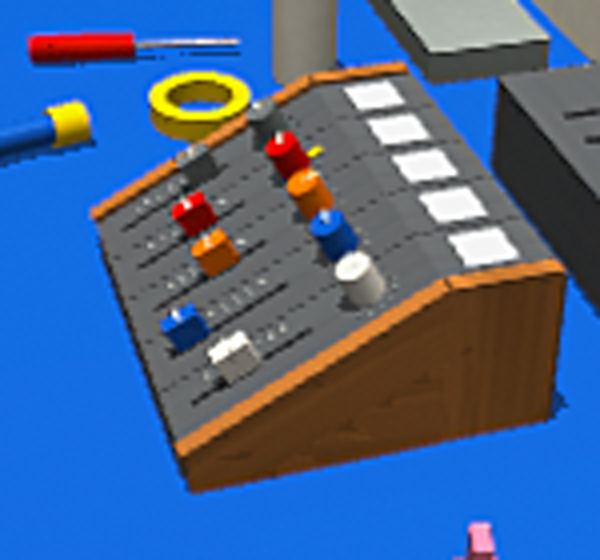

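The crop shows red as the second channel from the left (far side). Its knob is at about (285,155) with the yellow mark just up the slope at (315,152), and its fader is at about (193,213), roughly mid-slot. I'll move the wrist camera over it.

```bash
python3 -m jog '0.3 -.031 -.0265 0 0;0.3 -.031 -.0265 0 0;0.3 -.031 -.0265 0 0;0.3 -.031 -.0265 0 0;0.3 -.031 -.0265 0 0;0.3 -.031 -.0265 0 0;0.3 -.031 -.0265 0 0;0.3 -.031 -.0265 0 0;0.3 -.031 -.0265 0 0;0.3 -.031 -.0265 0 0' && python3 -m jog '0.3 -.031 -.0265 0 0;0.3 -.031 -.0265 0 0;0.3 -.031 -.0265 0 0;0.3 -.031 -.0265 0 0;0.3 -.031 -.0265 0 0;0.3 0 0 0 -6.85;0.3 0 0 0 -6.85;0.3 0 0 0 0;0.3 0 0 0 0'
python3 - <<'E'
from h import *
w=cam("wrist");save(w,"pics/w1.png");print(w["pose"].round(4))
s=robot.read_state();print(s["tool_pos"],R.from_rotvec(s["orientation"]).as_matrix().round(3))
E
```

```text
t: 1.08
tool_pos: [0.3813, 0.25, 0.3029]
orientation: [0.375, 3.119, 0.001]
force: [0.7, -0.2, -0.6]
opening: 0.0312
gripper_force: 0.0
t: 1.83
tool_pos: [0.4997, 0.0861, 0.3026]
orientation: [-0.007, -3.141, -0.0]
force: [-0.5, -0.4, -0.5]
opening: 0.0282
gripper_force: 0.0
[[ 4.400e-03  9.654e-01  2.606e-01  4.283e-01]
 [ 1.000e+00 -4.300e-03 -8.000e-04  8.650e-02]
 [ 3.000e-04  2.606e-01 -9.655e-01  3.845e-01]
 [ 0.000e+00  0.000e+00  0.000e+00  1.000e+00]]
[0.49961414 0.0864483  0.30265663] [[-1.     0.005 -0.   ]
 [ 0.005  1.     0.   ]
 [ 0.     0.    -1.   ]]
```

View pics/w1.png

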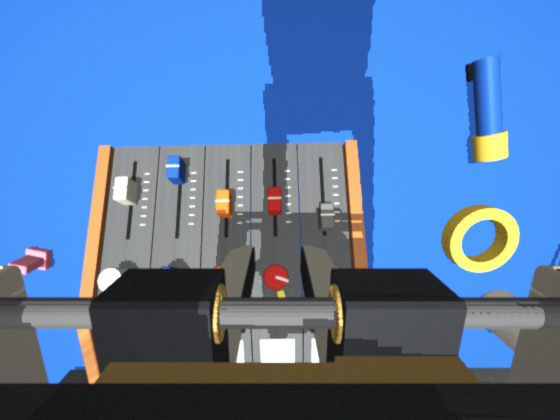

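The wrist view looks almost straight along the knob axis. The red knob is centred at (276,278) with its pointer to the right, towards (288,281). The yellow mark is below it at (281,295), the red fader is at (274,200), and the white square is at about (278,350).

```bash
cat > m.py <<'E'
from h import *
def masks(c):
    hsv=cv2.cvtColor(np.ascontiguousarray(c["color"]),cv2.COLOR_RGB2HSV)
    H,S,V=cv2.split(hsv)
    return dict(red=((H<5)|(H>174))&(S>150)&(V>70), yel=(H>22)&(H<34)&(S>140)&(V>120), white=(S<90)&(V>140), wht2=(S<60)&(V>170), green=(H>45)&(H<85)&(S>120)&(V>40))
def blobs(m,box,amin=8):
    x0,y0,x1,y1=box; k=np.zeros(m.shape,np.uint8);k[y0:y1,x0:x1]=m[y0:y1,x0:x1]
    n,l,st,ce=cv2.connectedComponentsWithStats(k)
    return [(st[i].tolist(),ce[i]) for i in range(1,n) if st[i,4]>=amin]
th=np.radians(28); N=np.array([-np.sin(th),0,np.cos(th)]); U=np.array([np.cos(th),0,np.sin(th)])
E
python3 - <<'E'
from m import *
w=cam("wrist");M=masks(w)
r=blobs(M["red"],(255,170,300,300));y=blobs(M["yel"],(255,280,300,305),4);p=blobs(M["white"],(262,262,292,290),3)
print(r,y,p)
print("squares",[(b[0],plane(w,b[1],[0,0,.124]).round(4)) for b in blobs(M["white"],(230,330,330,380),50)])
for b in r: print(plane(w,b[1],[0,0,.127]).round(4))
kt=plane(w,[b for b in r if b[1][1]>240][0][1],[0,0,.1268]); base=kt-N*.027; print("top",kt,"base",base)
# pointer and mark
for n,bl,p0 in(("ptr",p,kt),("mark",y,base)):
    for b in bl:
        d=plane(w,b[1],p0,N)-p0; a=2.35-np.arctan2(d[1],d@U); print(n,b[0],d.round(4),np.linalg.norm(d).round(4),"ang",a.round(3))
for b in r:
    if b[1][1]<240:
        print("fader", b[0], plane(w,b[1],base+N*.026,N).round(4))
# two-view check
for n,box in(("side",(235,180,290,215)),):
    s=cam(n); S=masks(s)
    for b in blobs(S["red"],box): print(n,b[0],b[1])
    print("proj knob mid",proj(s,kt-N*.0135),"top",proj(s,kt))
E
cat > /dev/null
```

```text
[([268, 186, 13, 11, 112], array([273.6875    , 191.11607143])), ([268, 200, 13, 16, 190], array([274.03684211, 206.84736842])), ([263, 265, 24, 25, 415], array([274.08915663, 276.49638554]))] [([277, 291, 8, 7, 44], array([280.34090909, 294.11363636]))] [([275, 276, 14, 7, 44], array([281.54545455, 278.70454545]))]
squares [([236, 330, 15, 33, 372], array([0.6429, 0.0508, 0.124 ])), ([252, 330, 50, 33, 1408], array([0.6424, 0.0845, 0.124 ])), ([304, 332, 16, 31, 393], array([0.6434, 0.1207, 0.124 ]))]
[0.4746 0.0834 0.127 ]
[0.489  0.0836 0.127 ]
[0.5584 0.0831 0.127 ]
top [0.55851984 0.08314582 0.1268    ] base [0.57119558 0.08314582 0.10296041]
ptr [275, 276, 14, 7, 44] [0.0019 0.0072 0.001 ] 0.0075 ang 1.065
mark [277, 291, 8, 7, 44] [0.0155 0.0062 0.0082] 0.0186 ang 2.011
fader [268, 186, 13, 11, 112] [0.4821 0.0828 0.0851]
fader [268, 200, 13, 16, 190] [0.4971 0.0832 0.093 ]
side [266, 183, 12, 12, 75] [271.36 188.32]
side [243, 198, 11, 11, 73] [248.26027397 203.26027397]
proj knob mid [271.92666621 188.77899509] top [269.81257164 185.49649809]
```

```bash
python3 -m jog '0.3 .0056 -.003 .035 0;0.3 0 0 .035 0;0.3 0 0 .035 0;0.3 0 0 .028 0;0.3 0 0 .010 0;0.3 0 0 0 0;0 0 0 0 0;0 0 0 0 0;0 0 0 0 0;0 0 0 0 0' 8; python3 -m jog '0 0 0 0 0;0 0 0 0 0;0 0 0 0 0'
```

```text
t: 2.82
tool_pos: [0.4958, 0.0829, 0.1623]
orientation: [0.001, 3.137, -0.001]
force: [-1.8, -2.8, 5.8]
opening: 0.0135
gripper_force: 8.0
t: 3.07
tool_pos: [0.4954, 0.0829, 0.1621]
orientation: [0.001, 3.138, -0.001]
force: [-2.3, -3.7, 7.0]
opening: 0.0141
gripper_force: 8.0
```

```bash
python3 -m jog '0 .008 0 .0043 0;0 .008 0 .0043 0;0 .008 0 .0043 0;0 .008 0 .0043 0;0 .008 0 .0043 0;0 .003 0 .0016 0;0 0 0 0 0;0 0 0 0 0'
```

```text
t: 3.73
tool_pos: [0.4535, 0.0824, 0.1391]
orientation: [0.001, 3.135, -0.003]
force: [4.4, -6.7, 4.6]
opening: 0.0143
gripper_force: 8.0
```

```bash
cat > f.py <<'E'
from m import *
import sys
s=cam("side");w=cam("wrist")
B=np.array([.5714,.0837,.103])
print(robot.read_state()["tool_pos"],robot.read_state()["force"])
for n,c in(("side",s),("wrist",w)):
    for b in blobs(masks(c)["red"],(200,170,300,230) if n=="side" else (240,100,320,420)):
        p=plane(c,b[1],B+N*(.018 if n=="side" else .026),N); print(n,b[0],b[1].round(1),p.round(4),"s",(.155+(p-B)@U).round(4))
E
python3 f.py
```

```text
[0.45351952 0.08241611 0.1391456 ] [ 3.80216033 -7.43905676  5.01775909]
side [266, 183, 12, 11, 71] [271.5 188.2] [0.5628 0.0803 0.1188] s 0.1548
side [240, 208, 3, 6, 13] [240.7 210.8] [0.4668 0.0644 0.0678] s 0.0461
side [234, 214, 5, 3, 8] [236.  214.8] [0.4519 0.06   0.0599] s 0.0292
wrist [265, 245, 25, 19, 463] [277.  254.2] [0.4469 0.0821 0.0662] s 0.0278
wrist [265, 269, 25, 22, 522] [277.1 279. ] [0.4591 0.0822 0.0727] s 0.0416
```

```bash
python3 -m jog '0.3 0 0 0 0;0.3 0 0 0 0;0.3 0 0 0 0;0.3 0 0 -.035 0;0.3 0 0 -.035 0;0.3 0 0 -.03 0;0.35 -.036 0 0 0;0.35 -.036 0 0 0;0.35 -.036 0 0 0;0.35 0 0 0 0'; python3 -m jog '0.35 0 0 0 0;0.35 0 0 0 0'
python3 - <<'E'
from m import *
st=robot.read_state();print(st["q"],st["tool_pos"],R.from_rotvec(st["orientation"]).as_matrix().round(4))
w=cam("wrist");save(w,"pics/w2.png")
for n in("red","wht2","yel"):print(n,[(b[0],b[1].round(1)) for b in blobs(masks(w)[n],(240,200,320,420))])
print(proj(w,[.5587,.0837,.1268]))
E
```

```text
t: 4.67
tool_pos: [0.5628, 0.0831, 0.2342]
orientation: [-0.002, -3.14, -0.0]
force: [-0.3, -0.0, -1.3]
opening: 0.0324
gripper_force: 0.0
t: 4.83
tool_pos: [0.5585, 0.0834, 0.2358]
orientation: [-0.001, -3.139, -0.0]
force: [-0.7, 0.1, 0.1]
opening: 0.0326
gripper_force: 0.0
[ 5.73324770e-02  7.79599848e-02  1.66771904e+00  3.03935354e-04
  1.39810108e+00 -1.51292789e+00] [0.55848239 0.08342655 0.2357747 ] [[-1.0e+00  6.0e-04 -2.2e-03]
 [ 6.0e-04  1.0e+00  2.0e-04]
 [ 2.2e-03  2.0e-04 -1.0e+00]]
red [([261, 228, 34, 36, 854], array([277. , 245.1]))]
wht2 [([278, 243, 18, 10, 61], array([287., 247.])), ([240, 316, 80, 9, 582], array([275.3, 319.8])), ([240, 330, 4, 31, 109], array([241.3, 346.3])), ([256, 332, 48, 31, 1435], array([279.7, 346.9]))]
yel [([280, 266, 12, 14, 113], array([285.3, 272.5]))]
[277.58069964 244.24476242]
```

View pics/w2.png

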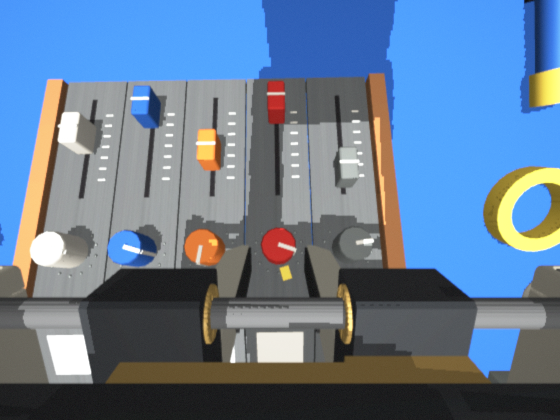

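The fader is at its lower stop (276,100). The knob is at (278,246) with its pointer towards (295,251), and the mark is at (286,273). The fingers straddle the knob without touching the neighbours.

```bash
cat > k.py <<'E'
from m import *
def knob(B=np.array([.5714,.0838,.103]),q=None):
    w=cam("wrist");M=masks(w);T=B+N*.027
    c=proj(w,T).astype(int);x0,y0=c-26
    disc=M["red"]|M["white"]
    r=max(blobs(M["red"],(x0,y0,x0+52,y0+52)),key=lambda b:b[0][4])
    bx=r[0];m=np.zeros(disc.shape,bool);m[bx[1]:bx[1]+bx[3],bx[0]:bx[0]+bx[2]]=1
    k=np.argwhere(m&M["white"])[:,::-1]
    y=[b for b in blobs(M["yel"],(x0-20,y0-20,x0+72,y0+72))]
    T2=plane(w,(bx[0]+bx[2]/2-.5,bx[1]+bx[3]/2-.5),T,N)
    print("knob top",T2.round(4),bx,"expected",c)
    P=np.array([plane(w,p,T2,N)-T2 for p in k]); a=P@U; b=P[:,1]
    rr=np.hypot(a,b); f=(rr>.004)&(rr<.0125); ang=np.median(np.arctan2(b[f],a[f])); print("ptr",round(2.35-ang,3),f.sum())
    for q in y:
        d=plane(w,q[1],T2-N*.027,N)-(T2-N*.027); print("mark",q[0],round(2.35-np.arctan2(d[1],d@U),3),np.linalg.norm(d).round(4))
    return w
if __name__=="__main__": knob()
E
python3 k.py
```

```text
knob top [0.5596 0.0837 0.1273] [261, 228, 34, 36, 853] expected [277 244]
ptr 0.936 53
mark [280, 266, 12, 14, 111] 2.019 0.0185
```

```bash
python3 -m jog '0.35 -.0035 .0004 0 0;0.35 0 0 0 -6.5;0.35 0 0 0 -6.5;0.35 0 0 0 -6.5;0.35 0 0 0 -6.5;0.35 0 0 0 -6.5;0.35 0 0 .018 0;0.35 0 0 .018 0;0.35 0 0 0 0;0.35 0 0 0 0'; python3 -m jog '0 0 0 0 0;0 0 0 0 0;0 0 0 0 0;0 0 0 0 0' 12;python3 -m jog '0 0 0 0 6.5;0 0 0 0 6.5;0 0 0 0 6.5;0 0 0 0 6.5;0 0 0 0 6.5;0 0 0 0 6.5;0 0 0 0 6.5;0 0 0 0 6.5;0 0 0 0 6.5;0 0 0 0 4'
```

```text
t: 5.77
tool_pos: [0.5617, 0.0837, 0.2003]
orientation: [0.878, -3.015, -0.001]
force: [0.8, -0.6, 1.0]
opening: 0.0326
gripper_force: 0.0
t: 6.1
tool_pos: [0.5625, 0.0845, 0.202]
orientation: [-0.878, 3.016, 0.002]
force: [-4.6, 4.5, 1.7]
opening: 0.0248
gripper_force: 12.0
t: 6.93
tool_pos: [0.563, 0.083, 0.2021]
orientation: [0.824, 3.03, -0.001]
force: [-2.5, -3.2, 1.0]
opening: 0.0245
gripper_force: 12.9
```

```bash
python3 -m jog '0 0 0 0 0;0.35 0 0 0 0;0.35 0 0 0 0;0.35 0 0 0 0;0.35 0 0 -.035 0;0.35 0 0 0 0'; python3 k.py; python3 -c "
from h import *
s=robot.read_state();print(s['tool_pos'],R.from_rotvec(s['orientation']).as_matrix().round(3));save(cam('wrist'),'pics/w3.png')"
```

```text
t: 7.43
tool_pos: [0.5649, 0.084, 0.2414]
orientation: [0.811, 3.028, 0.004]
force: [1.5, -0.3, 2.3]
opening: 0.0325
gripper_force: 0.0
knob top [0.5604 0.0861 0.1277] [257, 217, 38, 35, 896] expected [271 233]
ptr 1.953 49
mark [290, 247, 15, 14, 115] 2.145 0.0168
[0.56486543 0.08401337 0.23987471] [[-0.866  0.5    0.007]
 [ 0.5    0.866  0.001]
 [-0.006  0.004 -1.   ]]
```

View pics/w3.png

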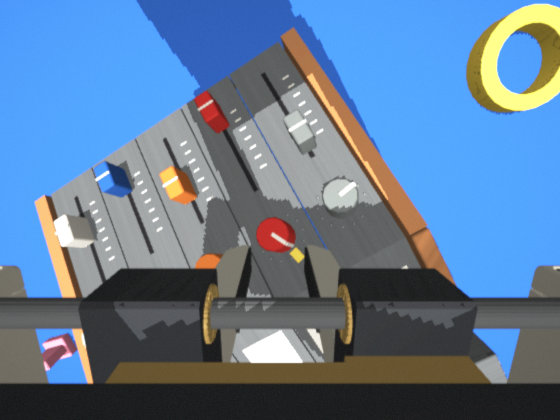

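The knob is at (275,234) and its pointer runs to about (293,247), close to the mark at (297,255). The fader is still down. I'll square the tool up for an accurate reading.

```bash
python3 -m jog '0.35 0 0 0 -6;0.35 0 0 0 -6;0.35 0 0 0 -6;0.35 0 0 0 -6;0.35 0 0 0 -6;0.35 .005 0 0 0;0.35 0 0 0 0'; python3 k.py;python3 k.py; python3 -c "
from h import *
s=robot.read_state();print(s['tool_pos'],R.from_rotvec(s['orientation']).as_matrix().round(3));w=cam('wrist');save({'color':cv2.resize(w['color'][200:300,230:330],None,fx=6,fy=6,interpolation=cv2.INTER_CUBIC)},'pics/w4.png')"
```

```text
t: 8.12
tool_pos: [0.5567, 0.0837, 0.2347]
orientation: [-0.005, -3.14, -0.0]
force: [-0.4, 0.6, -0.5]
opening: 0.0324
gripper_force: 0.0
knob top [0.5596 0.0839 0.1273] [261, 231, 34, 36, 848] expected [277 247]
ptr 1.791 55
mark [280, 269, 11, 14, 112] 2.033 0.0183
knob top [0.5593 0.0839 0.1271] [261, 230, 34, 36, 855] expected [277 246]
ptr 1.8 53
mark [280, 268, 11, 14, 111] 2.036 0.0187
[0.55728675 0.08370915 0.23521088] [[-1.     0.004 -0.001]
 [ 0.004  1.     0.   ]
 [ 0.001  0.    -1.   ]]
```

View pics/w4.png

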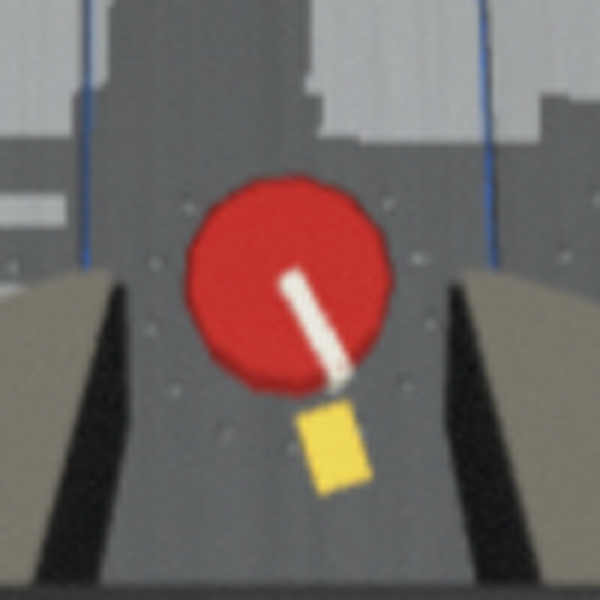

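Disc at (290,280). The pointer line runs about 27° from straight up the slope, and the mark's long side about 17°, so roughly 10–11° clockwise is left.

```bash
python3 - <<'E'
s=open('k.py').read()
s=s.replace('''    for q in y:''','''    v=cv2.fitLine(np.c_[a,b].astype(np.float32)*1000,cv2.DIST_L1,0,.01,.01).ravel(); v=v*np.sign(v[0]); print("line ang",round(2.35-np.arctan2(v[1],v[0]),3))
    for q in y:''')
open('k.py','w').write(s)
E
python3 k.py
python3 -m jog '0.35 -.005 0 0 -7;0.35 0 0 .018 0;0.35 0 0 .018 0;0.35 0 0 0 0;0 0 0 0 0;0 0 0 0 0;0 0 0 0 0;0 0 0 0 6.5;0 0 0 0 6.5;0 0 0 0 0' 12;  python3 -m jog '0.35 0 0 0 0;0.35 0 0 0 0;0.35 0 0 0 0;0.35 0 0 -.018 0;0.35 0 0 -.018 -6;0.35 .005 0 0 0;0.35 0 0 0 0'; python3 k.py;python3 k.py
```

```text
knob top [0.5593 0.0839 0.1271] [261, 229, 34, 36, 852] expected [277 245]
ptr 1.795 50
line ang 1.891
mark [280, 267, 11, 14, 111] 2.034 0.0186
t: 9.15
tool_pos: [0.5626, 0.0838, 0.2004]
orientation: [0.174, 3.137, 0.0]
force: [-4.1, 0.7, -0.1]
opening: 0.0238
gripper_force: 12.2
t: 9.73
tool_pos: [0.5582, 0.0837, 0.2371]
orientation: [0.002, 3.139, 0.0]
force: [-0.3, -1.3, -1.1]
opening: 0.0326
gripper_force: 0.0
knob top [0.5594 0.0839 0.1272] [261, 227, 34, 36, 841] expected [277 243]
ptr 1.979 49
line ang 2.031
mark [280, 265, 11, 14, 111] 2.03 0.0185
knob top [0.5597 0.0838 0.1274] [261, 229, 34, 36, 846] expected [277 244]
ptr 1.964 50
line ang 2.047
mark [280, 266, 11, 15, 111] 2.024 0.0182
```

```bash
python3 -m jog '0.3 .034 0 0 0;0.3 .034 0 0 0;0.3 .033 -.0007 0 0;0.3 0 0 0 0;0.3 0 0 .032 0;0.3 0 0 .032 0;0.3 0 0 .032 0;0.3 0 0 0 0;0.3 0 0 0 0'; python3 f.py
```

```text
t: 10.58
tool_pos: [0.4547, 0.0828, 0.1376]
orientation: [-0.002, -3.136, 0.001]
force: [-0.7, -0.2, 1.1]
opening: 0.0278
gripper_force: 0.0
[0.45750653 0.08303304 0.14102924] [1.24705507 0.12767321 0.34066321]
side [266, 183, 12, 11, 74] [271.3 188.2] [0.5623 0.081  0.1186] s 0.1543
wrist [264, 241, 24, 19, 443] [275.7 250.1] [0.4469 0.0821 0.0663] s 0.0279
wrist [264, 265, 25, 21, 487] [276.1 275. ] [0.4592 0.0823 0.0728] s 0.0418
```

```bash
python3 -m jog '0 0 0 0 0;0 0 0 0 0;0 0 0 0 0;0 0 0 0 0' 8; python3 -m jog '0 -.008 0 -.0043 0;0 -.008 0 -.0043 0;0 -.008 0 -.0043 0;0 -.008 0 -.0043 0;0 -.008 0 -.0043 0;0 -.008 0.0003 -.0043 0;0 -.008 0.0003 -.0043 0;0 -.002 0 -.001 0;0 0 0 0 0;0 0 0 0 0'; python3 f.py
```

```text
t: 11.02
tool_pos: [0.458, 0.0824, 0.1415]
orientation: [0.001, 3.138, -0.002]
force: [-0.4, -4.4, 6.7]
opening: 0.0138
gripper_force: 8.0
t: 11.85
tool_pos: [0.5144, 0.0832, 0.1709]
orientation: [-0.001, -3.14, 0.001]
force: [-5.9, -2.7, 3.8]
opening: 0.014
gripper_force: 8.0
[0.51433928 0.08323561 0.17090479] [-5.47788089 -3.47615697  3.86392025]
side [268, 188, 10, 6, 41] [272.1 190.1] [0.5617 0.0702 0.1182] s 0.1536
side [248, 196, 11, 10, 37] [252.1 200.8] [0.504  0.0773 0.0876] s 0.0882
wrist [265, 230, 25, 20, 437] [277.  240.1] [0.4999 0.0831 0.0944] s 0.0878
wrist [265, 255, 25, 22, 521] [277.1 265. ] [0.5124 0.0831 0.1011] s 0.102
wrist [257, 335, 43, 27, 903] [278.6 350. ] [0.5517 0.0839 0.122 ] s 0.1466
```

```bash
python3 -m jog '0.3 0 0 0 0;0.3 0 0 0 0;0.3 0 0 0 0;0.3 0 0 -.035 0;0.3 0 0 -.035 0;0.3 -.02 0 0 0;0.3 -.02 0 0 0;0.3 0 0 0 0;0.3 0 0 0 0'; python3 k.py; python3 f.py
python3 - <<'E'
from m import *
s=cam("side")
for b in blobs(masks(s)["green"],(310,290,385,345)): print(b[0],b[1],plane(s,b[1],[0,0,.018]).round(4))
w=cam("wrist");print([(b[0],plane(w,b[1],[0,0,.124]).round(4)) for b in blobs(masks(w)["white"],(230,300,330,400),200)])
E
```

```text
t: 12.7
tool_pos: [0.5551, 0.0836, 0.2407]
orientation: [0.001, 3.142, 0.0]
force: [-0.9, -1.0, -0.3]
opening: 0.0282
gripper_force: 0.0
knob top [0.5594 0.0839 0.1272] [261, 230, 34, 35, 802] expected [277 245]
ptr 1.977 47
line ang 2.049
mark [280, 267, 11, 14, 106] 2.03 0.0186
[0.55392639 0.08363797 0.24015784] [0.56944708 0.02166366 0.87937945]
side [266, 183, 12, 11, 75] [271.1 188.2] [0.5619 0.0813 0.1183] s 0.1538
side [249, 194, 11, 12, 71] [254.  199.5] [0.5097 0.078  0.0906] s 0.0947
wrist [268, 155, 18, 13, 216] [276.4 161. ] [0.5    0.083  0.0945] s 0.088
wrist [268, 172, 18, 23, 387] [276.6 182.4] [0.5153 0.0832 0.1026] s 0.1053
wrist [261, 232, 34, 35, 804] [277.3 247.8] [0.559  0.0837 0.1259] s 0.1548
[359, 297, 18, 25, 379] [368.05804749 309.77836412] [ 0.6727 -0.3345  0.018 ]
[319, 316, 18, 23, 265] [328.24528302 327.69056604] [ 0.5664 -0.3565  0.018 ]
[([230, 309, 100, 18, 1624], array([0.6168, 0.083 , 0.124 ])), ([256, 333, 47, 30, 1382], array([0.6449, 0.0854, 0.124 ]))]
```

```bash
python3 -m jog '0.5 0 -.04 -.01 0;0.5 0 -.04 -.01 0;0.5 0 -.04 -.01 0;0.5 0 -.04 -.01 0;0.5 0 -.04 -.01 0;0.5 0.006 -.04 -.01 0;0.5 0.01 -.04 0 0;0.5 0.01 -.04 0 0;0.5 0.01 -.04 0 0;0.5 0.01 -.04 0 0'; python3 -m jog '0.5 0.01 -.04 0 0;0.5 0 0 0 0;0.5 0 0 0 0'
python3 - <<'E'
from m import *
s=robot.read_state();print(s['tool_pos'],R.from_rotvec(s['orientation']).as_matrix().round(3))
w=cam("wrist");save(w,"pics/w5.png")
for b in blobs(masks(w)["green"],(0,0,560,420)): print(b[0],b[1].round(1),plane(w,b[1],[0,0,.03]).round(4))
E
```

```text
t: 13.78
tool_pos: [0.5073, -0.318, 0.3009]
orientation: [0.001, 3.141, -0.0]
force: [0.3, 0.4, -0.6]
opening: 0.0462
gripper_force: 0.0
t: 14.03
tool_pos: [0.497, -0.3584, 0.3004]
orientation: [-0.007, -3.141, -0.001]
force: [1.1, -0.1, 0.3]
opening: 0.046
gripper_force: 0.0
[ 0.49696954 -0.35838131  0.30035547] [[-1.     0.005 -0.001]
 [ 0.005  1.     0.   ]
 [ 0.001  0.    -1.   ]]
[267, 234, 25, 31, 511] [279.2 247.6] [ 0.5627 -0.356   0.03  ]
[286, 329, 16, 14, 169] [292.5 334.7] [ 0.6934 -0.3377  0.03  ]
```

View pics/w5.png

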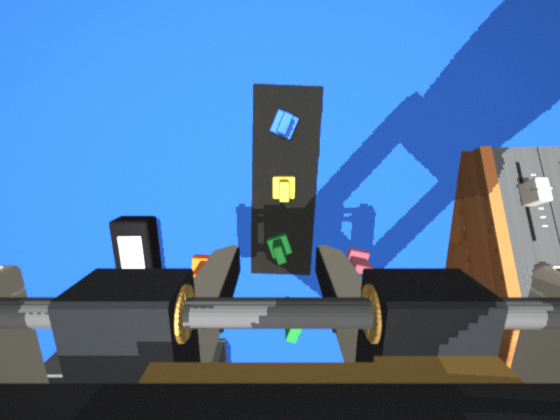

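The green tally on the mat is at (279,247), turned roughly 20°. Yellow is at (284,188) and blue at (285,124). The large green look-alike is mostly hidden at (292,335). I'll take a close crop for the yaw.

Run:
```python
from m import *
w=cam("wrist");c=w["color"][225:275,250:310]
save({"color":cv2.resize(c,None,fx=10,fy=10,interpolation=cv2.INTER_CUBIC)},"pics/w6.png")
```

```text
(no output)
```

View pics/w6.png

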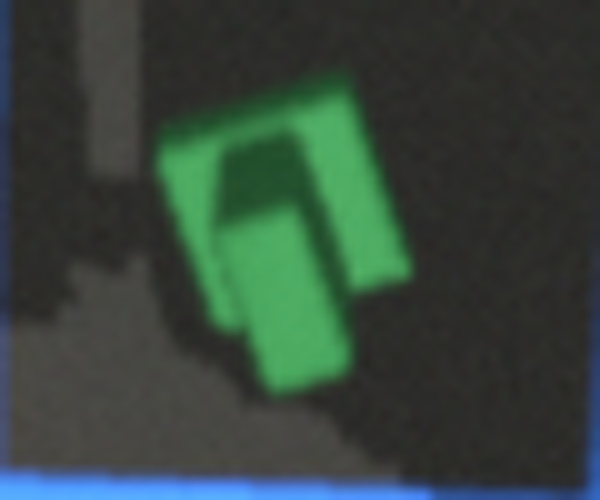

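The fin top's corners are at (215,228), (298,200), (352,362) and (272,392) in the crop. The foot top's are at (158,150), (350,92) and (412,275).

Run:
```python
from m import *
w=cam("wrist")
f=lambda q,z:np.array([plane(w,(u/10+249.55,v/10+224.55),[0,0,z]) for u,v in q])
F=f([(215,228),(298,200),(352,362),(272,392)],.045);G=f([(158,150),(350,92),(412,275)],.015)
print("fin",F.mean(0).round(4),"foot",((G[0]+G[2])/2).round(4),[np.linalg.norm(a-b).round(4) for a,b in((F[0],F[1]),(F[1],F[2]),(F[2],F[3]),(F[3],F[0]),(G[0],G[1]),(G[1],G[2]))])
d=(F[2]-F[1])+(F[3]-F[0]);e=G[2]-G[1]
for x in(d,e):print(np.degrees(np.arctan2(x[1],x[0])))
print(robot.read_state()["tool_pos"])
```

```text
fin [ 0.567  -0.3548  0.045 ] foot [ 0.5674 -0.3545  0.015 ] [np.float64(0.0109), np.float64(0.0226), np.float64(0.0108), np.float64(0.0231), np.float64(0.0268), np.float64(0.0274)]
17.582877213025377
18.128603685301023
[ 0.49856827 -0.35537432  0.30067755]
```

```bash
python3 -m jog '0.35 -.034 0.0005 0 0;0.35 -.0345 0 0 0;0.35 0 0 0 -6;0.35 0 0 0 -6;0.35 0 0 0 -6;0.35 0 0 .035 0;0.35 0 0 .035 0;0.35 0 0 0.035 0;0.35 0 0 0 0;0.35 0 0 0 0'; python3 -m jog '0.35 0 0 0 0;0.35 0 0 0 0;0.35 0 0 0 0'
python3 -c "
from h import *
s=robot.read_state();M=R.from_rotvec(s['orientation']).as_matrix();print(s['tool_pos'],M.round(3));d=np.array([.5672,-.3547,.104])-s['tool_pos'];print('tool shift',(M.T@d).round(4))"
```

```text
t: 15.02
tool_pos: [0.5661, -0.3535, 0.1935]
orientation: [0.493, -3.099, -0.007]
force: [-0.8, 0.0, -0.6]
opening: 0.0325
gripper_force: 0.0
t: 15.27
tool_pos: [0.5683, -0.3567, 0.1993]
orientation: [-0.49, 3.099, -0.006]
force: [0.5, -0.7, 0.0]
opening: 0.0324
gripper_force: 0.0
[ 0.5682927  -0.3566566   0.19932811] [[-0.951 -0.309  0.004]
 [-0.309  0.951 -0.003]
 [-0.003 -0.004 -1.   ]]
tool shift [0.0007 0.0026 0.0953]
```

```bash
python3 -m jog '0.35 0 0.0015 .035 0;0.35 0 0 .03 0;0.35 0 0 .018 0;0.35 0 0 .009 0;0.35 0 0 0 0;0.35 0 0 0 0;0.35 0 0 0 0'; python3 -m jog '0 0 0 0 0;0 0 0 0 0;0 0 0 0 0;0 0 0 0 0;0 0 0 0 0;0 0 0 0 0' 20;  python3 -m jog '0 0 0 -.03 0;0 0 0 -.035 0;0 0 0 -.035 0;0 0 0 -.035 0;0 0 0 -.02 0;0 0 0 0 0;0 0 0 0 0'
```

```text
t: 15.85
tool_pos: [0.5677, -0.3556, 0.1065]
orientation: [-0.49, 3.1, -0.004]
force: [-0.9, -0.2, 0.3]
opening: 0.0325
gripper_force: 0.0
t: 16.35
tool_pos: [0.5668, -0.3548, 0.1046]
orientation: [-0.49, 3.102, -0.001]
force: [-1.0, -0.7, 4.9]
opening: 0.0119
gripper_force: 20.0
t: 16.93
tool_pos: [0.567, -0.3549, 0.2604]
orientation: [-0.49, 3.101, -0.004]
force: [-0.2, 0.9, -0.9]
opening: 0.012
gripper_force: 20.0
```

Run:
```python
from m import *
for n,box in(("side",(280,160,340,225)),("scene",(235,205,340,240))):
    c=cam(n);m=masks(c)["wht2"] if n=="side" else masks(c)["white"]
    for b in blobs(m,box,20): print(n,b[0],b[1].round(1),plane(c,b[1],[0,0,.124]).round(4))
s=robot.read_state();M=R.from_rotvec(s['orientation']).as_matrix();print(s["tool_pos"])
```

```text
side [306, 160, 17, 3, 39] [313.3 160.7] [0.738  0.2042 0.124 ]
side [286, 170, 15, 8, 80] [293.1 173.2] [0.6482 0.1408 0.124 ]
side [292, 178, 16, 8, 87] [299.2 181.9] [0.6487 0.0853 0.124 ]
side [298, 187, 16, 9, 98] [305.6 191. ] [0.6491 0.0308 0.124 ]
side [284, 213, 12, 10, 64] [289.2 216.8] [ 0.5647 -0.0793  0.124 ]
scene [253, 205, 9, 3, 22] [257.1 205.9] [ 0.599  -0.0716  0.124 ]
scene [242, 208, 19, 17, 228] [250.9 215.9] [ 0.6487 -0.0767  0.124 ]
scene [260, 211, 19, 16, 224] [268.8 218.4] [ 0.6481 -0.023   0.124 ]
scene [278, 213, 19, 17, 224] [287.2 221.2] [0.6478 0.0315 0.124 ]
scene [297, 217, 19, 16, 228] [306.  223.9] [0.6472 0.0862 0.124 ]
scene [316, 219, 20, 17, 266] [325.2 226.8] [0.6473 0.1413 0.124 ]
[ 0.56580091 -0.35409088  0.2567725 ]
```

```bash
python3 -m jog '0 0 0 -.02 6;0 0 0 0 6;0 0 0 0 6;0 -.0074 .04 0 0;0 -.0074 .04 0 0;0 -.0074 .04 0 0;0 -.0074 .04 0 0;0 -.0074 .04 0 0;0 -.0074 .04 0 0;0 -.0074 .04 0 0'; python3 -m jog '0 -.0074 .04 0 0;0 -.0074 .04 0 0;0 -.0074 .04 0 0;0 -.0074 .03 0 0;0 0 .01 0 0;0 0 0 0 0;0 0 0 0 0;0 0 0 0 0;0 0 0 0 0'; python3 -c "
from h import *
s=robot.read_state();M=R.from_rotvec(s['orientation']).as_matrix();print(M.round(3));d=np.array([.6485,.0852,.2265])-s['tool_pos'];print('tool shift',(M.T@d).round(4))"
```

```text
t: 17.87
tool_pos: [0.6174, -0.0725, 0.2759]
orientation: [-0.001, -3.137, -0.001]
force: [0.6, 0.4, -0.7]
opening: 0.0117
gripper_force: 20.0
t: 18.62
tool_pos: [0.6479, 0.0835, 0.2782]
orientation: [-0.004, -3.141, 0.001]
force: [-0.4, -0.1, -0.3]
opening: 0.0117
gripper_force: 20.0
[[-1.     0.003 -0.001]
 [ 0.003  1.    -0.   ]
 [ 0.001 -0.    -1.   ]]
tool shift [-0.0007  0.0017  0.0517]
```

```bash
python3 -m jog '0 -.0007 0.0015 .025 0;0 0 0 .016 0;0 0 0 .006 0;0 0 0 0.003 0;0 0 0 .0015 0;0 0 0 0 0;0 0 0 0 0'
```

```text
t: 19.2
tool_pos: [0.6494, 0.0866, 0.2286]
orientation: [0.002, 3.14, 0.0]
force: [0.7, 0.6, -0.7]
opening: 0.0118
gripper_force: 20.0
```

```bash
python3 -m jog '0 0 -.001 0.0015 0;0 0 0 0.0015 0;0 0 0 0 0;0 0 0 0 0'
```

```text
t: 19.53
tool_pos: [0.6494, 0.0858, 0.2254]
orientation: [0.001, 3.139, -0.0]
force: [1.1, -0.7, 4.5]
opening: 0.0121
gripper_force: 20.0
```

Contact: 4.5 N at the expected height. Releasing and retreating.

```bash
python3 -m jog '0.3 0 0 0 0;0.3 0 0 0 0;0.3 0 0 0 0;0.3 0 0 0 0;0.3 0 0 -.03 0;0.3 0 0 -.04 0;0.3 0.04 0 -.01 0;0.3 .04 0 0 0;0.3 0.04 0 0 0;0.3 0.04 0 0 0'; python3 -m jog '0.3 0 0 0 0;0.3 0 0 0 0;0.3 0 0 0 0'
python3 - <<'E'
from m import *
s=cam("side");w=cam("wrist");sc=cam("scene")
for n,c,box in(("side",s,(270,140,330,220)),("wrist",w,(0,0,560,420)),("scene",sc,(280,190,330,240))):
    for b in blobs(masks(c)["green"],box,15): print(n,b[0],b[1].round(1),plane(c,b[1],[0,0,.141]).round(4))
a=cv2.resize(s["color"][150:280,210:350],(600,557),interpolation=cv2.INTER_CUBIC)
save({"color":a},"pics/end.png")
E
python3 k.py;python3 f.py
```

```text
t: 20.37
tool_pos: [0.4873, 0.086, 0.304]
orientation: [0.001, 3.142, 0.0]
force: [-0.2, -0.2, 1.7]
opening: 0.0277
gripper_force: 0.0
t: 20.62
tool_pos: [0.4891, 0.0861, 0.3049]
orientation: [0.001, 3.14, 0.0]
force: [0.5, 0.1, 1.4]
opening: 0.028
gripper_force: 0.0
side [294, 169, 12, 15, 125] [299.5 176.2] [0.65   0.0888 0.141 ]
wrist [265, 351, 25, 11, 257] [277.1 355.9] [0.6307 0.0858 0.141 ]
scene [302, 211, 9, 15, 96] [305.9 219.1] [0.6462 0.0852 0.141 ]
knob top [0.5592 0.0842 0.1271] [264, 273, 24, 25, 405] expected [275 284]
ptr 2.036 24
line ang 2.019
[0.48962258 0.08594696 0.30413105] [-0.52455348  0.03226241  0.752267  ]
side [266, 183, 12, 12, 76] [271.1 188.3] [0.5619 0.081  0.1183] s 0.1538
side [249, 194, 11, 12, 76] [254.1 199.6] [0.5098 0.0777 0.0907] s 0.0948
wrist [268, 214, 13, 10, 121] [274.3 218.5] [0.4998 0.0829 0.0944] s 0.0878
wrist [269, 227, 13, 15, 175] [274.9 233.4] [0.5136 0.0836 0.1017] s 0.1034
wrist [264, 273, 24, 25, 413] [275.1 284.3] [0.5586 0.0838 0.1256] s 0.1543
```

View pics/end.png

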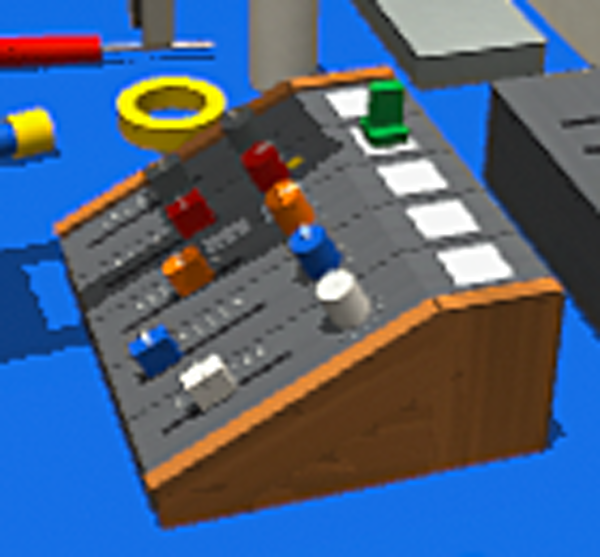

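The green tally stands upright on the red channel's white square (385,120). The red fader (188,213) is at its upper stop, and the knob (265,165) is still at its mark.

```bash
python3 -c "
from plant import robot
print(robot.close_job())"
```

```text
the job is handed in; nothing more can be done
None
```

I handed the job in at about 21 s with the steps done in order: red fader down, red knob turned to the yellow mark (within about 0.04 rad), fader up, and the green tally upright on the red channel's white square; no verdict was returned.

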